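Put the drawer pulls on their own fronts

TASK

Three drawer fronts are laid out for marking their screw holes, but each has the wrong pull standing on it: put the brass pull on the dark walnut front, the black pull on the green front and the white pull on the blue front, each on its feet, centred on its front and parallel to its long side. The pulls and fronts are finished goods, so set every pull down gently and never on the bare bench top; the rubber-faced board is free for parking one meanwhile. Leave the glue bottle, the sanding block and the tub of fittings where they are.

Things in the scene. Friction and masses are not known exactly. Their poses are not given: they have to be found in the camera images.
- pull_brass: Brass (yellow metal) drawer pull, D-shaped: a bar 84 mm long (y axis), 20 wide (x) and 10 thick on two feet at its ends, 34 mm high in all, its underside 24 mm above the soles. Feet 20 x 16 mm, 64 mm apart centre to centre. 90 to 180 g, ends alike. Origin: middle of its underside, level with the soles; z up. Grip it across x at mid-bar. Stands at first on a wrong front.
- pull_black: Black drawer pull, D-shaped: a bar 84 mm long (y axis), 20 wide (x) and 10 thick on two feet at its ends, 34 mm high in all, its underside 24 mm above the soles. Feet 20 x 16 mm, 64 mm apart centre to centre. 90 to 180 g, ends alike. Origin: middle of its underside, level with the soles; z up. Grip it across x at mid-bar. Stands at first on a wrong front.
- pull_white: White drawer pull, D-shaped: a bar 84 mm long (y axis), 20 wide (x) and 10 thick on two feet at its ends, 34 mm high in all, its underside 24 mm above the soles. Feet 20 x 16 mm, 64 mm apart centre to centre. 90 to 180 g, ends alike. Origin: middle of its underside, level with the soles; z up. Grip it across x at mid-bar. Stands at first on a wrong front.
- front_walnut: Dark brown walnut drawer front, a board 200 mm long (its y axis), 110 mm wide (x), 18 mm thick, its edge stepped in 6 mm all round, lying face up on two 15 mm battens, level; its upper face is 33 mm above the bench and above its origin. Held fast on the bench. Origin: on the bench under the middle of the front; z up. The brass pull belongs on it.
- front_green: Green lacquered drawer front, a board 200 mm long (its y axis), 110 mm wide (x), 18 mm thick, its edge stepped in 6 mm all round, lying face up on two 15 mm battens, level; its upper face is 33 mm above the bench and above its origin. Held fast on the bench. Origin: on the bench under the middle of the front; z up. The black pull belongs on it.
- front_blue: Blue lacquered drawer front, a board 200 mm long (its y axis), 110 mm wide (x), 18 mm thick, its edge stepped in 6 mm all round, lying face up on two 15 mm battens, level; its upper face is 33 mm above the bench and above its origin. Held fast on the bench. Origin: on the bench under the middle of the front; z up. The white pull belongs on it.
- parking_board: Free parking place: a plywood offcut 190 mm long (its y axis), 110 mm wide (x) and 15 mm thick, faced with dark ribbed rubber, lying flat, held fast on the bench and empty at the start. Its upper face is 15 mm above the bench. Origin: centre of its underside; z up.
- glue_bottle: White glue bottle with a plain yellow band and a red cap, 54 mm in diameter, 140 mm tall, standing loose among the fronts; leave it. Origin: centre of its underside.
- sanding_block: Cork sanding block with red abrasive underneath, 97 mm long (its y axis), 67 mm wide, 34 mm high, lying loose among the fronts; leave it. Origin: centre of its underside.
- fittings_tub: Round grey tub of metal fittings, 84 mm across the rim, 40 mm high, standing loose near the left side of the fronts; leave it. Origin: centre of its underside.
Not all that is in view belongs to the job. Leave any pink or purple look-alike of the pull_brass alone.

How it is judged:
At the end, for the whole second after the job is handed in: Each pull stands on its feet on its own front (brass on walnut, black on green, white on blue), upright within 0.1 rad, its middle within 12 mm of the middle of the front, parallel to the front's long side within 0.17 rad, released and at rest (horizontal distance between pull_brass and front_walnut below 0.012 m and angle between the y axis of pull_brass and the y axis of front_walnut, either way round below 0.17 rad and z of pull_brass in the frame of front_walnut between 0.028 and 0.038 m and angle between each of pull_brass, pull_black, pull_white's own z axis and vertical below 0.1 rad and linear speed of each of pull_brass, pull_black, pull_white below 0.02 m/s and horizontal distance between pull_black and front_green below 0.012 m and angle between the y axis of pull_black and the y axis of front_green, either way round below 0.17 rad and z of pull_black in the frame of front_green between 0.028 and 0.038 m and horizontal distance between pull_white and front_blue below 0.012 m and angle between the y axis of pull_white and the y axis of front_blue, either way round below 0.17 rad and z of pull_white in the frame of front_blue between 0.028 and 0.038 m); the robot touches nothing.
It fails at once if a finished pull touches down on the bare bench top (height (world z) of any of pull_brass, pull_black, pull_white below 0.006 m).
It fails at once if a pull is dropped or thrown (faster than 0.6 m/s while not touched by the fingers) ((linear speed of pull_brass above 0.6 m/s and contact force between the fingers and pull_brass below 0.01 N) or (linear speed of pull_black above 0.6 m/s and contact force between the fingers and pull_black below 0.01 N) or (linear speed of pull_white above 0.6 m/s and contact force between the fingers and pull_white below 0.01 N)).
It fails at once if the glue bottle, sanding block or tub of fittings is moved by more than 25 mm or knocked over (distance of any of glue_bottle, sanding_block, fittings_tub from where it was at the start of the episode above 0.025 m or angle between any of glue_bottle, sanding_block, fittings_tub's own z axis and vertical above 0.5 rad).
It also fails if it takes over 106 s, if anything falls off the work surface, if the arm or the gripper's body presses on something with over 40 N, if the wrist force passes 120 N, or if a joint passes its speed limit or range.

ROBOT

A 6-joint arm with a two-finger parallel gripper is mounted at the origin on the work surface. World frame = base frame: x ahead of the robot, y to its left, z up, the work surface at z = 0. Lengths are in m, angles in rad, forces in N, time in s.
With the tool pointing down it reaches from about 0.25 to 0.775 m from the base axis. Payload 4 kg.
Tool frame: the origin (TCP) lies between the finger pads; the fingertips stand 22 mm ahead of it and the grasp point (between the pads) lies 3 mm ahead of it (r.tcp_to_tips is the distance from the TCP to the fingertips, in m); z points along the fingers, y is the direction in which the jaws open and shut (so a half turn about z gives the same grasp; the last joint's range is limited). The gripper opens to 85 mm and grips with 20 to 120 N. Pads are 22 mm wide; open, the fingers measure 114 mm over their backs; the gripper's body (76 mm by 85 mm) begins 54 mm behind the grasp point. The pads swing forward as they close: fully open they stand 13 mm farther back than shut.
Start: joints at [1.149, 0.087, 1.371, -0, 1.684, -0.103], TCP at [0.172, 0.522, 0.253] pointing down, gripper open.
Joint ranges: [-3.1, 3.1], [-0.76, 2.03], [0.27, 2.55], [-1.08, 4.22], [0.17, 2.65], [-2.57, 2.57]. Speed limits (rad/s): [2.79, 2.79, 3.14, 3.14, 3.14, 3.14].

INTERFACE

Orientations are given as a unit quaternion [x, y, z, w].
In Python, from station import status, viewer, close_job, r gives the robot as it stands.
- The arm moves only by the shell command python3 -m jog 'ROWS' [OPENING]. ROWS is JSON, a list that holds one entry, the list of rows, each a list of 4 numbers: the shift along the tool's x, y, z in m, then the turn about the tool's z in rad. In form: [[[x, y, z, spin], ...]]. A call has 1 to 5 rows; each row shifts and turns the commanded pose from where the row before left it, along the tool's axes as they then stand; what a row does not reach is not made up. A row lasts 1/10 s, in which the tool goes at most 50 mm and 8.59 degrees, less where a joint would pass 70% of its speed; a pose out of reach is approached as far as the arm can. A call is refused whole if a number of a shift passes 0.05 or a number of a turn 0.15, either way. A call with a gripper value outside its range is refused whole. OPENING is the closure, from 0 (fully open) to 1 (shut), set as the call begins (- or left out, the last holds). The fingers move at their own pace and stop on an object; the grip force is fixed at half the most. Time passes only in rows, so rows that do not move let the fingers close. It gives the time, the measured TCP pose, the force and the opening at its end, in the units of the state.
- status.state(): the state, without advancing time (a new reading comes with each control period).
- viewer.read_camera(name): name is "scene" or "top"; returns (picture, depth): 480x640x3 uint8, red, green, blue; 480x640 float32, m along the optical axis (not along the pixel's ray), 0 where there is no reading.
- viewer.camera_params(name): a dict with "vertical_fov" (degrees; the focal length in pixels is half the picture's height over the tangent of half this angle, whatever the lens; pixels are square), "cx", "cy" (the principal point, pixels), "rvec" (rotation vector, rad) and "tvec" (3), from world to camera coordinates, as OpenCV has them. Camera axes: x right, y down, z forward; pixel columns grow to the right and rows downward; lengths in m; the calibration is good to about 2 mm. A picture is of the moment at which its call begins. camera_params takes no time and is no camera call.
- close_job(): hands the job in, once; it reports no verdict.
Trained networks look in the newest picture that a camera, given by its name, has taken for a name from the list of things; names that differ only in an ending like _2 or _b are one class to them, and where a whole thing is asked for, a point or a joint stands for the part that bears it (a point fixed in the world has none). Each returns a list of dicts, best first, with "confidence" (0 to 1); they miss things now and then, are a little off and sometimes report something else, mostly with a low value. They report only what shows in the picture. A call takes as long as a camera call. They do not tell look-alikes from the thing itself.
- viewer.spot_in(camera, name): "pixel" ([column, row] in pixels, amid what is visible of it).
- viewer.regions_of(camera, name): "pixels" (480x640 bool, what is visible of it) and "pixel" ([column, row] in pixels, amid what is visible of it).
- viewer.landmark_of(camera, name): "pixel" ([column, row] in pixels: a listed point, or the origin of a listed thing).
The state is a dict: "clock": time; "joint_positions": joint angles; "qvel": joint speeds; "effort": joint torques, N m; "tcp_pos": TCP position; "ee_rot": TCP orientation; "contact_force": force on the tool from outside, world axes, zero at the start; "ft_torque": the same for the moment, N m; "finger_gap": opening from 0.0 (shut) to 1.0 (fully open).
Only numpy, scipy, OpenCV 4.12 (cv2) and the standard library are available. Lean on these libraries where they do the work, as an engineer would, in place of code of your own. Each camera call takes 0.05 s, during which the arm holds its last target. There are 200 camera calls.

## Working session

There is one attempt and no reset: what is moved stays moved. The work goes in short steps, Python scripts to look and compute and a shell command to move; the robot and the scene stay as the last step left them, time stands still between calls to the robot, and variables do not carry over. Pictures are saved under pics/ and viewed, about 12 in all and at most 16, crops included, and the job is handed in when it is done.

```bash
ls; mkdir -p pics; cat > h.py <<'E'
import numpy as np, cv2
from station import status, viewer, close_job, r
def cam(n):
    p=viewer.camera_params(n); f=240/np.tan(np.radians(p["vertical_fov"]/2))
    K=np.array([[f,0,p["cx"]],[0,f,p["cy"]],[0,0,1]]); R=cv2.Rodrigues(np.array(p["rvec"],float))[0]
    return K,R,np.array(p["tvec"],float).ravel()
def cloud(n,d):
    K,R,t=cam(n); v,u=np.mgrid[:480,:640]
    c=np.stack([(u-K[0,2])/K[0,0]*d,(v-K[1,2])/K[1,1]*d,d],-1)
    return (c-t)@R   # world
E
python3 - <<'E'
from h import *
print(status.state())
for n in("top","scene"):
    im,d=viewer.read_camera(n); cv2.imwrite(f"pics/{n}0.png",im[:,:,::-1]); P=cloud(n,d)
    print(n,viewer.camera_params(n))
    for o in "pull_brass pull_black pull_white front_walnut front_green front_blue parking_board glue_bottle sanding_block fittings_tub".split():
        for q in viewer.regions_of(n,o)[:4]:
            m=q["pixels"]&(d>0); X=P[m]
            if len(X)==0: continue
            top=np.percentile(X[:,2],90); Y=X[X[:,2]>top-.008]
            b=cv2.minAreaRect((Y[:,:2]*1000).astype(np.float32))
            print(o,round(q["confidence"],2),np.round(q["pixel"]),"ztop",round(top,3),"rect",np.round(b[0]),np.round(b[1]),round(b[2],1))
E
```

```text
pics
{'clock': 0.0, 'joint_positions': array([ 1.14888488e+00,  8.79633190e-02,  1.37230525e+00, -3.93062265e-05,
        1.68360129e+00, -1.03080830e-01]), 'qvel': array([ 0.00144969,  0.00118285, -0.00082451, -0.00032147,  0.0014186 ,
        0.00070942]), 'effort': array([ 5.84090685e-05, -3.51872456e+01, -3.13269782e+01, -1.11554652e-05,
        1.07262857e-02, -7.48103275e-06]), 'tcp_pos': array([0.17221486, 0.52185231, 0.25210866]), 'ee_rot': array([ 1.58743017e-01,  9.87319279e-01, -1.10466508e-03, -2.76595749e-04]), 'contact_force': array([ 0.08992673, -0.39412924, -0.48555436]), 'ft_torque': array([ 0.01429932,  0.03992509, -0.01140614]), 'finger_gap': 0.9979479125899086}
top {'vertical_fov': 47.35589714896382, 'cx': 318.10648935623465, 'cy': 251.2294222632974, 'rvec': array([ 2.13214423, -2.12369481,  0.1338333 ]), 'tvec': array([-0.00213755,  0.55211973,  1.06323208])}
pull_brass 0.88 [451. 150.] ztop 0.036 rect [ 774. -278.] [82. 21.] 14.9
pull_brass 0.77 [342. 357.] ztop 0.036 rect [342. -56.] [19. 83.] 53.7
pull_brass 0.76 [377. 216.] ztop 0.069 rect [ 623. -120.] [21. 
[... 1421 characters left out ...]
069 rect [460. 267.] [21. 83.] 0.3
pull_white 0.9 [230. 235.] ztop 0.069 rect [ 461. -243.] [22. 82.] 4.8
front_walnut 0.81 [230. 244.] ztop 0.036 rect [ 463. -244.] [199. 111.] 89.6
front_green 0.61 [294. 282.] ztop 0.036 rect [ 617. -127.] [111. 199.] 10.3
front_blue 0.68 [395. 187.] ztop 0.036 rect [456. 259.] [201. 112.] 89.8
parking_board 0.74 [395. 253.] ztop 0.018 rect [643. 149.] [112. 191.] 2.0
glue_bottle 0.91 [334. 198.] ztop 0.131 rect [447.  60.] [21. 21.] 52.4
sanding_block 0.68 [302. 222.] ztop 0.037 rect [465. -37.] [65. 95.] 12.3
sanding_block 0.68 [229. 236.] ztop 0.069 rect [ 461. -243.] [22. 82.] 4.8
fittings_tub 0.72 [475. 224.] ztop 0.039 rect [647. 388.] [82. 83.] 14.6
```

View pics/top0.png

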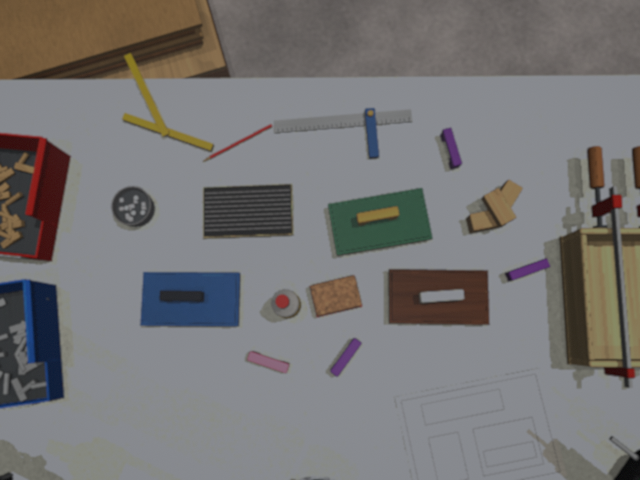

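```bash
python3 - <<'E'
import cv2
im=cv2.imread("pics/top0.png")
cv2.imwrite("pics/crop.png",cv2.resize(im[140:370,130:540],None,fx=1.9,fy=1.9,interpolation=cv2.INTER_CUBIC))
E
```

```text
(no output)
```

View pics/crop.png

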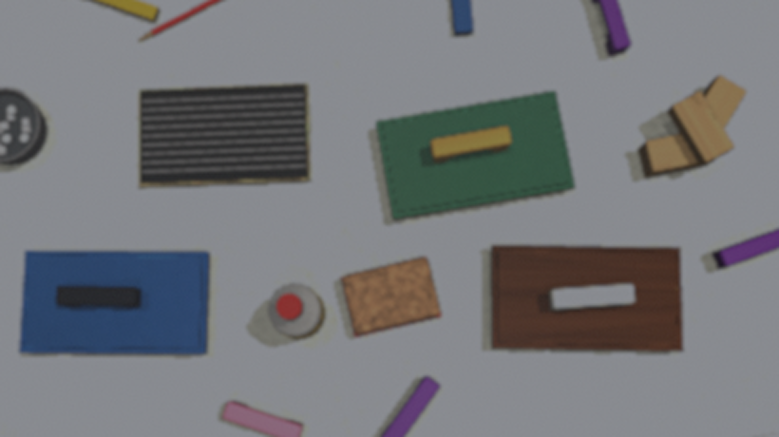

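The top picture shows the brass pull on the green front at (377,216), the black pull on blue at (180,295) and the white pull on walnut at (440,297). "pull_brass" was also reported at (451,150), (342,357) and (527,270). Those three are purple look-alikes standing on the bench (top at 36 mm), so (377,216) is the real one: it is yellow and its top is at 69 mm. The enlarged crop confirms this.

Plan:
1. Black to the rubber board
2. White to blue
3. Brass to walnut
4. Black to green

First I turn the jaws to face world x.

```bash
python3 -m jog '[[[0,0,0,0.1385],[0,0,0,0.1385],[0,0,0,0.1385],[0,0,0,0.1385],[0,0,0,0.1385]]]' 0.3; python3 -m jog '[[[0,0,0,0.1385],[0,0,0,0.1385],[0,0,0,0.1385],[0,0,0,0.1385],[0,0,0,0]]]'
```

```text
clock: 1.6
tcp_pos: [0.1724, 0.5223, 0.2533]
ee_rot: [0.487, 0.873, 0.0, 0.0]
contact_force: [-0.3, 0.2, 0.7]
finger_gap: 0.698
clock: 2.1
tcp_pos: [0.1724, 0.5223, 0.2533]
ee_rot: [0.705, 0.709, 0.0, -0.0]
contact_force: [0.1, 0.0, -0.0]
finger_gap: 0.702
```

```bash
cat > go.py <<'E'
# usage: go.py x y z heading_deg (mm) -> remaining move in tool axes
import sys
from h import *
from scipy.spatial.transform import Rotation as Ro
s=status.state(); R=Ro.from_quat(s["ee_rot"]).as_matrix()
t=np.array(list(map(float,sys.argv[1:4])))
h=np.degrees(np.arctan2(R[1,1],R[0,1])); D=R.T@(t-s["tcp_pos"]*1000)
print("clk",round(s["clock"],2),"tcp",np.round(s["tcp_pos"]*1000,1),"h",round(h,2),"tool-z",np.round(R[:,2],4),"gap",round(s["finger_gap"],3),"F",np.round(s["contact_force"],1))
print("tool shift mm",np.round(D,1),"spin rad",round(np.radians(h-float(sys.argv[4])),3))
E
python3 go.py 460 268.5 220 0.3
```

```text
clk 2.1 tcp [172.4 522.3 253.3] h 0.33 tool-z [ 1.e-04  1.e-04 -1.e+00] gap 0.702 F [ 0.1  0.  -0. ]
tool shift mm [-255.5  286.1   33.3] spin rad 0.001
```

```bash
python3 -m jog '[[[-0.0256,0.0286,0.0033,0],[-0.0256,0.0286,0.0033,0],[-0.0256,0.0286,0.0033,0],[-0.0256,0.0286,0.0033,0],[-0.0256,0.0286,0.0033,0]]]' >/dev/null; python3 -m jog '[[[-0.0256,0.0286,0.0033,0],[-0.0256,0.0286,0.0033,0],[-0.0256,0.0286,0.0033,0],[-0.0256,0.0286,0.0033,0],[-0.0256,0.0286,0.0033,0]]]' >/dev/null;  python3 -m jog '[[[0,0,0,0],[0,0,0,0]]]' >/dev/null; python3 go.py 460 268.5 65 0.3
python3 - <<'E'
from h import *
im,d=viewer.read_camera("scene"); cv2.imwrite("pics/s1.png",im[:,:,::-1])
E
```

```text
clk 3.3 tcp [460.  267.4 220. ] h 0.33 tool-z [-1.1e-03  3.0e-04 -1.0e+00] gap 0.698 F [ 0.1  0.2 -0.5]
tool shift mm [1.10e+00 1.00e-01 1.55e+02] spin rad 0.0
```

View pics/s1.png

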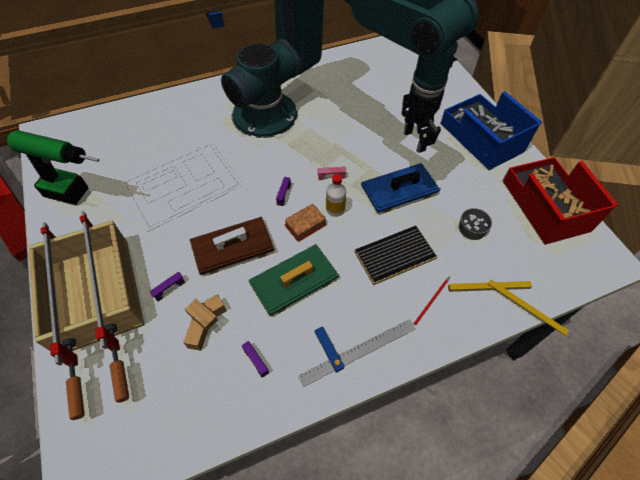

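The gripper hangs over the black pull (405,180) with its jaws set across the bar and nothing nearby, so I descend and grip.

```bash
python3 -m jog '[[[0.001,0,0.035,0],[0,0,0.035,0],[0,0,0.035,0],[0,0,0.025,0],[0,0,0.015,0]]]'>/dev/null; python3 -m jog '[[[0,0,0.010,0],[0,0,0,0]]]'>/dev/null; python3 go.py 460 268.5 65 0.3; python3 -m jog '[[[0,0,0,0],[0,0,0,0],[0,0,0,0],[0,0,0,0],[0,0,0,0]]]' 1; python3 -m jog '[[[0,0,0,0],[0,0,0,0],[0,0,0,0]]]'; python3 go.py 460 268.5 65 0.3
```

```text
clk 4.05 tcp [458.3 269.4  64.2] h 0.45 tool-z [-2.5e-03 -8.0e-04 -1.0e+00] gap 0.698 F [-0.5 -0.3  0.6]
tool shift mm [-1.   1.7 -0.9] spin rad 0.003
clock: 4.55
tcp_pos: [0.4607, 0.2694, 0.067]
ee_rot: [0.705, 0.709, 0.002, 0.0]
contact_force: [-0.7, 0.1, 6.2]
finger_gap: 0.22
clock: 4.85
tcp_pos: [0.4608, 0.2694, 0.067]
ee_rot: [0.705, 0.709, 0.002, 0.0]
contact_force: [-0.9, 0.9, 6.1]
finger_gap: 0.22
clk 4.85 tcp [460.8 269.4  67. ] h 0.31 tool-z [ 0.0027  0.0016 -1.    ] gap 0.22 F [-0.9  0.9  6.1]
tool shift mm [-0.9 -0.8  2. ] spin rad 0.0
```

```bash
python3 -m jog '[[[0,0,-0.010,0],[0,0,-0.015,0],[0,0,-0.025,0],[0,0,-0.03,0],[0,0,-0.03,0]]]'>/dev/null; python3 -m jog '[[[0,0,-0.03,0],[0,0,-0.015,0],[0,0,0,0]]]'; python3 go.py 643.5 149.5 220 2.1;python3 - <<'E'
from h import *
im,d=viewer.read_camera("scene"); cv2.imwrite("pics/s2.png",cv2.resize(im[80:260,300:540,::-1],None,fx=2.5,fy=2.5))
E
```

```text
clock: 5.65
tcp_pos: [0.4608, 0.2692, 0.223]
ee_rot: [0.705, 0.709, 0.002, 0.001]
contact_force: [-0.2, -0.3, -1.3]
finger_gap: 0.22
clk 5.65 tcp [460.8 269.2 223. ] h 0.31 tool-z [ 0.0047  0.0021 -1.    ] gap 0.22 F [-0.2 -0.3 -1.3]
tool shift mm [-120.7  182.     3.6] spin rad -0.031
```

View pics/s2.png

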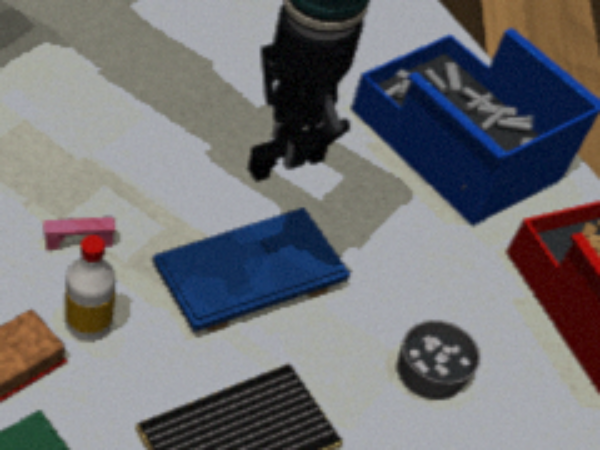

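```bash
python3 -m jog '[[[-0.0151,0.0228,0,-0.004],[-0.0151,0.0228,0,-0.004],[-0.0151,0.0228,0,-0.004],[-0.0151,0.0228,0,-0.004],[-0.0151,0.0228,0,-0.004]]]'>/dev/null; python3 -m jog '[[[-0.0151,0.0228,0,-0.004],[-0.0151,0.0228,0,-0.004],[-0.0151,0.0228,0,-0.004],[0,0,0.02,0],[0,0,0.03,0]]]'>/dev/null; python3 -m jog '[[[0,0,0.03,0],[0,0,0.03,0],[0,0,0.03,0],[0,0,0.02,0],[0,0,0,0]]]'>/dev/null;python3 -m jog '[[[0,0,0,0]]]'>/dev/null; python3 go.py 643.5 149.5 50 2.1
```

```text
clk 7.3 tcp [643.2 151.5  58.1] h 2.14 tool-z [-4.2e-03 -5.0e-04 -1.0e+00] gap 0.217 F [ 0.9  0.3 -1. ]
tool shift mm [-2.   0.2  8.1] spin rad 0.001
```

```bash
python3 -m jog '[[[-0.001,0,0.003,0],[-0.001,0,0.003,0],[0,0,0.002,0],[0,0,0.001,0],[0,0,0,0]]]'; python3 go.py 643.5 149.5 49 2.1
```

```text
clock: 7.8
tcp_pos: [0.6446, 0.1497, 0.0515]
ee_rot: [0.694, 0.72, 0.0, 0.0]
contact_force: [0.2, 0.2, -1.7]
finger_gap: 0.215
clk 7.8 tcp [644.6 149.7  51.5] h 2.15 tool-z [ 2.e-04  2.e-04 -1.e+00] gap 0.215 F [ 0.2  0.2 -1.7]
tool shift mm [-0.1 -1.1  2.5] spin rad 0.001
```

```bash
python3 -m jog '[[[0,0,0.001,0],[0,0,0.001,0],[0,0,0,0]]]'; python3 -m jog '[[[0,0,0.001,0],[0,0,0,0]]]'
```

```text
clock: 8.1
tcp_pos: [0.6445, 0.1497, 0.0492]
ee_rot: [0.694, 0.72, -0.0, -0.0]
contact_force: [0.6, 0.0, -1.0]
finger_gap: 0.221
clock: 8.3
tcp_pos: [0.6446, 0.1497, 0.0491]
ee_rot: [0.694, 0.72, 0.0, 0.0]
contact_force: [-1.9, 0.0, 2.5]
finger_gap: 0.219
```

Contact came at TCP z = 49 mm, as expected. I release and lift.

```bash
python3 -m jog '[[[0,0,0,0],[0,0,0,0],[0,0,0,0],[0,0,0,0],[0,0,0,0]]]' 0.3; python3 -m jog '[[[0,0,-0.01,0],[0,0,-0.03,0],[0,0,-0.04,0],[0,0,-0.045,0],[0,0,-0.045,0]]]'>/dev/null; python3 go.py 461.5 -242.5 220 4.6
```

```text
clock: 8.8
tcp_pos: [0.6446, 0.1497, 0.0482]
ee_rot: [0.694, 0.72, 0.0, -0.0]
contact_force: [-0.7, 0.1, -0.1]
finger_gap: 0.699
clk 9.3 tcp [644.3 149.6 220.7] h 2.15 tool-z [ 4.e-04  2.e-04 -1.e+00] gap 0.699 F [1.9 0.1 0. ]
tool shift mm [-385.  -197.4    0.5] spin rad -0.043
```

```bash
python3 -m jog '[[[-0.0385,-0.0197,0,-0.0043],[-0.0385,-0.0197,0,-0.0043],[-0.0385,-0.0197,0,-0.0043],[-0.0385,-0.0197,0,-0.0043],[-0.0385,-0.0197,0,-0.0043]]]'>/dev/null; python3 -m jog '[[[-0.0385,-0.0197,0,-0.0043],[-0.0385,-0.0197,0,-0.0043],[-0.0385,-0.0197,0,-0.0043],[-0.0385,-0.0197,0,-0.0043],[-0.0385,-0.0197,0,-0.0043]]]'>/dev/null;  python3 -m jog '[[[0,0,0,0],[0,0,0,0]]]' >/dev/null; python3 go.py 461.5 -242.5 65 4.6
cat > look.py <<'E'
import sys
from h import *
for n in sys.argv[1].split(","):
  im,d=viewer.read_camera(n); P=cloud(n,d)
  for o in sys.argv[2:]:
    for q in viewer.regions_of(n,o)[:4]:
        m=q["pixels"]&(d>0); X=P[m]
        if len(X)==0: continue
        top=np.percentile(X[:,2],90); Y=X[X[:,2]>top-.008]
        b=cv2.minAreaRect((Y[:,:2]*1000).astype(np.float32))
        print(n,o,round(q["confidence"],2),np.round(q["pixel"]),"ztop",round(top,3),"rect",np.round(b[0],1),np.round(b[1]),round(b[2],1))
E
python3 look.py scene pull_white pull_black; python3 look.py top pull_black
```

```text
clk 10.5 tcp [ 469.5 -246.7  219.1] h 4.47 tool-z [ 1.2e-03  1.0e-04 -1.0e+00] gap 0.696 F [-0.5  0.4  0.2]
tool shift mm [  4.8  -7.8 154.1] spin rad -0.002
scene pull_white 0.89 [227. 235.] ztop 0.069 rect [ 461.8 -243.2] [22. 80.] 5.1
scene pull_black 0.85 [397. 247.] ztop 0.051 rect [644.  148.5] [20. 83.] 2.7
top pull_black 0.77 [242. 207.] ztop 0.051 rect [644.  150.1] [21. 83.] 1.4
```

```bash
python3 -m jog '[[[0.0045,-0.0078,0.03,0.0],[0,0,0.035,0],[0,0,0.035,0],[0,0,0.025,0],[0,0,0.015,0]]]'>/dev/null; python3 -m jog '[[[0,0,0.011,0],[0,0,0,0],[0,0,0,0]]]'>/dev/null; python3 go.py 461.5 -242.5 65 4.6
```

```text
clk 11.55 tcp [ 462.3 -241.9   68. ] h 4.66 tool-z [ 9.e-04 -5.e-04 -1.e+00] gap 0.699 F [-0.5 -0.1 -0.5]
tool shift mm [-0.5 -0.8  3. ] spin rad 0.001
```

```bash
python3 -m jog '[[[-0.0005,-0.0008,0.002,0],[0,0,0,0]]]'>/dev/null; python3 -m jog '[[[0,0,0,0],[0,0,0,0],[0,0,0,0],[0,0,0,0],[0,0,0,0]]]' 1 >/dev/null;  python3 -m jog '[[[0,0,0,0],[0,0,0,0],[0,0,0,0]]]'; python3 go.py 461.5 -242.5 65 4.6; python3 -m jog '[[[0,0,-0.010,0],[0,0,-0.015,0],[0,0,-0.025,0],[0,0,-0.03,0],[0,0,-0.03,0]]]'>/dev/null; python3 -m jog '[[[0,0,-0.03,0],[0,0,-0.015,0],[0,0,0,0]]]'; python3 go.py 456 259.5 220 0; python3 look.py top pull_white
```

```text
clock: 12.55
tcp_pos: [0.4611, -0.2427, 0.0657]
ee_rot: [0.678, 0.735, 0.0, 0.0]
contact_force: [-0.9, 1.2, 3.9]
finger_gap: 0.218
clk 12.55 tcp [ 461.1 -242.7   65.7] h 4.61 tool-z [ 5.e-04 -4.e-04 -1.e+00] gap 0.218 F [-0.9  1.2  3.9]
tool shift mm [0.2 0.4 0.7] spin rad 0.0
clock: 13.35
tcp_pos: [0.4618, -0.2432, 0.2228]
ee_rot: [0.678, 0.735, 0.0, 0.002]
contact_force: [0.6, -0.3, -2.1]
finger_gap: 0.222
clk 13.35 tcp [ 461.8 -243.2  222.8] h 4.62 tool-z [ 0.0042 -0.0027 -1.    ] gap 0.222 F [ 0.6 -0.3 -2.1]
tool shift mm [501.5  34.6   1.4] spin rad 0.081
```

```bash
python3 -m jog '[[[0.020,0.002,0,0.0058],[0.036,0.002,0,0.0058],[0.036,0.002,0,0.0058],[0.036,0.002,0,0.0058],[0.036,0.002,0,0.0058]]]'>/dev/null; python3 -m jog '[[[0.036,0,0,0.0058],[0.036,0,0,0.0058],[0.036,0,0,0.0058],[0.036,0,0,0.0058],[0.036,0,0,0.0058]]]'>/dev/null; python3 -m jog '[[[0.036,0,0,0.0058],[0.036,0,0,0.0058],[0.036,0,0,0.0058],[0.030,0,0,0.0058],[0.02,0,0,0]]]'>/dev/null; python3 -m jog '[[[0,0,0,0],[0,0,0,0]]]'>/dev/null; python3 go.py 456 259.5 220 0
```

```text
clk 15.15 tcp [449.7 259.2 217.9] h 0.01 tool-z [-0.004  -0.0024 -1.    ] gap 0.224 F [-0.3 -1.1 -0.7]
tool shift mm [ 0.3  6.3 -2.1] spin rad 0.0
```

```bash
python3 -m jog '[[[0,0.006,0.02,0],[0,0,0.03,0],[0,0,0.03,0],[0,0,0.03,0],[0,0,0.02,0]]]'>/dev/null; python3 -m jog '[[[0,0,0.012,0],[0,0,0,0],[0,0,0,0]]]'>/dev/null; python3 go.py 456 259.5 66 0
```

```text
clk 15.95 tcp [457.2 259.2  78.9] h -0.08 tool-z [ 8.e-04  3.e-04 -1.e+00] gap 0.218 F [ 0.   0.8 -1.1]
tool shift mm [ 0.3 -1.2 12.9] spin rad -0.001
```

```bash
python3 -m jog '[[[0,-0.001,0.004,0],[0,0,0.003,0],[0,0,0.002,0],[0,0,0.001,0],[0,0,0,0]]]'; python3 -m jog '[[[0,0,0.001,0],[0,0,0.001,0],[0,0,0,0]]]'; python3 go.py 456 259.5 66 0
```

```text
clock: 16.45
tcp_pos: [0.4556, 0.2596, 0.0683]
ee_rot: [0.707, 0.707, -0.0, -0.0]
contact_force: [0.2, -0.3, -1.2]
finger_gap: 0.219
clock: 16.75
tcp_pos: [0.4556, 0.2596, 0.0662]
ee_rot: [0.707, 0.707, -0.0, -0.0]
contact_force: [-0.1, -0.5, -1.3]
finger_gap: 0.22
clk 16.75 tcp [455.6 259.6  66.2] h -0.04 tool-z [-2.e-04 -0.e+00 -1.e+00] gap 0.22 F [-0.1 -0.5 -1.3]
tool shift mm [-0.1  0.4  0.2] spin rad -0.001
```

```bash
python3 -m jog '[[[0,0,0.001,0],[0,0,0,0]]]'; python3 -m jog '[[[0,0,0,0],[0,0,0,0],[0,0,0,0],[0,0,0,0],[0,0,0,0]]]' 0.3; python3 -m jog '[[[0,0,-0.01,0],[0,0,-0.03,0],[0,0,-0.04,0],[0,0,-0.045,0],[0,0,-0.03,0]]]'>/dev/null; python3 go.py 622.5 -120 220 10.4
```

```text
clock: 16.95
tcp_pos: [0.4558, 0.2596, 0.0658]
ee_rot: [0.707, 0.707, 0.0, 0.0]
contact_force: [-1.4, 0.1, 1.7]
finger_gap: 0.218
clock: 17.45
tcp_pos: [0.4557, 0.2596, 0.0653]
ee_rot: [0.707, 0.707, 0.0, 0.0]
contact_force: [-0.1, 0.3, -0.7]
finger_gap: 0.699
clk 17.95 tcp [456.5 259.9 225. ] h -0.04 tool-z [ 0.0051  0.0023 -1.    ] gap 0.697 F [ 0.4 -0.5  0.5]
tool shift mm [-379.9  166.3    5. ] spin rad -0.182
```

```bash
python3 -m jog '[[[-0.038,0.0166,0,0],[-0.038,0.0166,0,0],[-0.038,0.0166,0,0],[-0.038,0.0166,0,0],[-0.038,0.0166,0,0]]]'>/dev/null; python3 -m jog '[[[-0.038,0.0166,0,0],[-0.038,0.0166,0,0],[-0.038,0.0166,0,0],[-0.038,0.0166,0,0],[-0.038,0.0166,0,0]]]'>/dev/null; python3 -m jog '[[[0,0,0,-0.091],[0,0,0,-0.091],[0,0,0,0],[0,0,0,0]]]'>/dev/null; python3 go.py 622.5 -120 65 10.4; python3 look.py top,scene pull_white front_blue
```

```text
clk 19.35 tcp [ 621.4 -120.5  220.8] h 10.29 tool-z [ 5.e-04 -1.e-04 -1.e+00] gap 0.699 F [-0.2  0.2 -0.9]
tool shift mm [  0.3   1.1 155.8] spin rad -0.002
top pull_white 0.84 [188. 297.] ztop 0.068 rect [456.1 259.3] [18. 84.] 0.2
top front_blue 0.77 [191. 301.] ztop 0.035 rect [456.2 260. ] [200. 109.] 89.4
scene pull_white 0.8 [398. 179.] ztop 0.069 rect [454.5 257.9] [23. 86.] 0.9
scene front_blue 0.88 [397. 188.] ztop 0.036 rect [456.3 258.4] [199. 112.] 90.0
```

White is centred on blue to within 2 mm. Now the brass pull.

```bash
python3 -m jog '[[[0,0.001,0.03,0],[0,0,0.035,0],[0,0,0.035,0],[0,0,0.025,0],[0,0,0.015,0]]]'>/dev/null; python3 -m jog '[[[0,0,0.012,0],[0,0,0.003,0],[0,0,0,0],[0,0,0,0]]]'>/dev/null; python3 go.py 622.5 -120 65 10.4; python3 -m jog '[[[0,0,0,0],[0,0,0,0],[0,0,0,0],[0,0,0,0],[0,0,0,0]]]' 1 >/dev/null;  python3 -m jog '[[[0,0,0,0],[0,0,0,0],[0,0,0,0]]]'; python3 go.py 463 -243 220 -0.5
```

```text
clk 20.55 tcp [ 623.4 -120.7   67.1] h 10.39 tool-z [ 3.e-03 -8.e-04 -1.e+00] gap 0.702 F [ 0.  -1.5  0.9]
tool shift mm [ 0.8 -0.8  2.1] spin rad -0.0
clock: 21.35
tcp_pos: [0.6228, -0.1205, 0.0662]
ee_rot: [0.64, 0.768, 0.0, 0.001]
contact_force: [-0.3, 0.2, 5.9]
finger_gap: 0.218
clk 21.35 tcp [ 622.8 -120.5   66.2] h 10.39 tool-z [ 1.4e-03 -3.0e-04 -1.0e+00] gap 0.218 F [-0.3  0.2  5.9]
tool shift mm [ -91.8 -179.1 -154. ] spin rad 0.19
```

```bash
python3 -m jog '[[[0,0,-0.010,0],[0,0,-0.015,0],[0,0,-0.025,0],[0,0,-0.03,0],[0,0,-0.03,0]]]'>/dev/null; python3 -m jog '[[[-0.0115,-0.0224,-0.01,0],[-0.0115,-0.0224,0,0],[-0.0115,-0.0224,0,0],[-0.0115,-0.0224,0,0],[-0.0115,-0.0224,0,0]]]'>/dev/null; python3 -m jog '[[[-0.0115,-0.0224,0,0],[-0.0115,-0.0224,0,0],[-0.0115,-0.0224,0,0],[0,0,0,0.095],[0,0,0,0.095]]]'>/dev/null; python3 -m jog '[[[0,0,0,0],[0,0,0,0]]]'>/dev/null; python3 go.py 463 -243 66 -0.5; python3 look.py scene pull_brass front_walnut
```

```text
clk 23.05 tcp [ 462.7 -243.1  185.7] h -0.39 tool-z [ 3.e-04 -1.e-04 -1.e+00] gap 0.219 F [-0.6  0.  -0.6]
tool shift mm [1.000e-01 3.000e-01 1.197e+02] spin rad 0.002
scene pull_brass 0.91 [251. 358.] ztop 0.036 rect [ 775.2 -278.6] [83. 20.] 14.8
scene pull_brass 0.75 [283. 188.] ztop 0.036 rect [341.7 -57. ] [21. 85.] 53.2
scene pull_brass 0.65 [335. 172.] ztop 0.036 rect [367.1  74.8] [ 78. 123.] 56.2
scene pull_brass 0.57 [166. 284.] ztop 0.036 rect [ 518.5 -424.7] [23. 82.] 21.5
scene front_walnut 0.71 [234. 240.] ztop 0.036 rect [ 463.1 -243.9] [199. 111.] 88.8
```

```bash
python3 -m jog '[[[0,0,0.02,0],[0,0,0.03,0],[0,0,0.03,0],[0,0,0.02,0],[0,0,0.01,0]]]'>/dev/null; python3 -m jog '[[[0,0,0.003,0],[0,0,0.002,0],[0,0,0,0],[0,0,0,0]]]'; python3 go.py 463 -243 66 -0.5
```

```text
clock: 24.1
tcp_pos: [0.4635, -0.2437, 0.0716]
ee_rot: [0.71, 0.704, 0.0, 0.001]
contact_force: [-0.6, 0.0, -0.8]
finger_gap: 0.22
clk 24.1 tcp [ 463.5 -243.7   71.6] h -0.49 tool-z [ 0.0021 -0.0013 -1.    ] gap 0.22 F [-0.6  0.  -0.8]
tool shift mm [ 0.7 -0.5  5.6] spin rad 0.0
```

```bash
python3 -m jog '[[[0,0,0.002,0],[0,0,0.002,0],[0,0,0.001,0],[0,0,0,0]]]'; python3 -m jog '[[[0,0,0.001,0],[0,0,0,0]]]'
```

```text
clock: 24.5
tcp_pos: [0.463, -0.2433, 0.0662]
ee_rot: [0.71, 0.704, 0.0, 0.0]
contact_force: [-0.9, 0.8, 4.4]
finger_gap: 0.219
clock: 24.7
tcp_pos: [0.463, -0.2434, 0.0661]
ee_rot: [0.71, 0.704, 0.0, 0.001]
contact_force: [-1.6, 2.2, 8.6]
finger_gap: 0.22
```

Contact at 66 mm, so I release, lift and go to the parked black pull at (644, 149.5).

```bash
python3 -m jog '[[[0,0,-0.001,0],[0,0,0,0]]]' >/dev/null; python3 -m jog '[[[0,0,0,0],[0,0,0,0],[0,0,0,0],[0,0,0,0],[0,0,0,0]]]' 0.3; python3 -m jog '[[[0,0,-0.01,0],[0,0,-0.03,0],[0,0,-0.04,0],[0,0,-0.045,0],[0,0,-0.03,0]]]'>/dev/null; python3 go.py 644 149.5 220 2.1
```

```text
clock: 25.4
tcp_pos: [0.4626, -0.2431, 0.065]
ee_rot: [0.71, 0.704, -0.0, -0.0]
contact_force: [-0.5, 0.3, 0.0]
finger_gap: 0.7
clk 25.9 tcp [ 463.4 -243.7  224.9] h -0.49 tool-z [ 0.0046 -0.003  -1.    ] gap 0.699 F [ 0.7 -0.6 -0.2]
tool shift mm [394.7 177.1   4.6] spin rad -0.045
```

```bash
python3 -m jog '[[[0.0395,0.0177,0,0],[0.0395,0.0177,0,0],[0.0395,0.0177,0,0],[0.0395,0.0177,0,0],[0.0395,0.0177,0,0]]]'>/dev/null; python3 -m jog '[[[0.0395,0.0177,0,0],[0.0395,0.0177,0,0],[0.0395,0.0177,0,0],[0.0395,0.0177,0,0],[0.0395,0.0177,0,0]]]'>/dev/null; python3 -m jog '[[[0,0,0,-0.045],[0,0,0,0],[0,0,0,0]]]'>/dev/null; python3 go.py 644 149.5 48 2.1; python3 look.py top,scene pull_brass front_walnut front_green
```

```text
clk 27.2 tcp [643.1 150.  220.8] h 2.02 tool-z [ 5.e-04 -1.e-04 -1.e+00] gap 0.7 F [-1.3 -0.  -0.2]
tool shift mm [ -0.5   0.8 172.8] spin rad -0.001
top pull_brass 0.76 [346. 355.] ztop 0.036 rect [342.7 -56.1] [20. 83.] 53.5
top pull_brass 0.72 [442. 296.] ztop 0.069 rect [ 463.8 -241.8] [82. 19.] 89.0
top pull_brass 0.72 [527. 272.] ztop 0.036 rect [ 518.2 -424.1] [20. 85.] 20.2
top pull_brass 0.61 [451. 147.] ztop 0.035 rect [ 775.3 -278.2] [84. 21.] 14.1
top front_walnut 0.8 [436. 302.] ztop 0.035 rect [ 463.  -242.5] [200. 110.] 89.3
top front_green 0.61 [380. 226.] ztop 0.035 rect [ 617.7 -126. ] [110. 199.] 10.1
scene pull_brass 0.75 [280. 188.] ztop 0.036 rect [342.4 -57.2] [20. 85.] 52.9
scene pull_brass 0.73 [329. 171.] ztop 0.037 rect [364.7  73.5] [ 83. 119.] 56.0
scene pull_brass 0.68 [168. 285.] ztop 0.036 rect [ 517.2 -424.9] [22. 83.] 19.7
scene pull_brass 0.66 [338. 194.] ztop 0.134 rect [444.8  60.8] [24. 26.] 78.7
scene front_walnut 0.82 [231. 243.] ztop 0.036 rect [ 463.4 -243.1] [199. 112.] 89.0
scene front_green 0.6 [294. 277.] ztop 0.036 rect [ 617.6 -126.9] [112. 199.] 9.9
scene front_green 0.46 [233. 246.] ztop 0.036 rect [ 463.5 -243.3] [199. 112.] 89.6
```

Brass is good on walnut, within about 1 mm. Now black, from the board to green.

```bash
python3 -m jog '[[[0,0.001,0.03,0],[0,0,0.04,0],[0,0,0.035,0],[0,0,0.03,0],[0,0,0.02,0]]]'>/dev/null; python3 -m jog '[[[0,0,0.012,0],[0,0,0.005,0],[0,0,0,0],[0,0,0,0]]]'>/dev/null; python3 go.py 644 149.5 48 2.1; python3 -m jog '[[[0,0,0,0],[0,0,0,0],[0,0,0,0],[0,0,0,0],[0,0,0,0]]]' 1 >/dev/null;  python3 -m jog '[[[0,0,0,0],[0,0,0,0],[0,0,0,0]]]'; python3 -m jog '[[[0,0,-0.010,0],[0,0,-0.015,0],[0,0,-0.025,0],[0,0,-0.03,0],[0,0,-0.03,0]]]'>/dev/null; python3 -m jog '[[[0,0,-0.03,0],[0,0,0,0],[0,0,0,0]]]'; python3 go.py 617.5 -126.5 190 10
```

```text
clk 28.5 tcp [645.2 150.4  50. ] h 2.08 tool-z [ 2.9e-03  5.0e-04 -1.0e+00] gap 0.702 F [0.5 0.8 0.5]
tool shift mm [-0.9 -1.2  2. ] spin rad -0.0
clock: 29.3
tcp_pos: [0.6448, 0.1504, 0.0495]
ee_rot: [0.694, 0.72, 0.001, 0.001]
contact_force: [-1.1, 0.4, 6.1]
finger_gap: 0.222
clock: 30.1
tcp_pos: [0.6443, 0.1504, 0.1894]
ee_rot: [0.694, 0.72, 0.001, 0.001]
contact_force: [0.3, 0.4, -2.2]
finger_gap: 0.217
clk 30.1 tcp [644.3 150.4 189.4] h 2.08 tool-z [ 1.8e-03  3.0e-04 -1.0e+00] gap 0.217 F [ 0.3  0.4 -2.2]
tool shift mm [-275.7  -36.9   -0.8] spin rad -0.138
```

```bash
python3 -m jog '[[[-0.0276,-0.0037,0,0],[-0.0276,-0.0037,0,0],[-0.0276,-0.0037,0,0],[-0.0276,-0.0037,0,0],[-0.0276,-0.0037,0,0]]]'>/dev/null; python3 -m jog '[[[-0.0276,-0.0037,0,0],[-0.0276,-0.0037,0,0],[-0.0276,-0.0037,0,0],[-0.0276,-0.0037,0,0],[-0.0276,-0.0037,0,0]]]'>/dev/null; python3 -m jog '[[[0,0,0,-0.069],[0,0,0,-0.069],[0,0,0.02,0],[0,0,0.03,0],[0,0,0.03,0]]]'>/dev/null; python3 -m jog '[[[0,0,0.02,0],[0,0,0.01,0],[0,0,0,0],[0,0,0,0]]]'>/dev/null; python3 go.py 617.5 -126 67 10
```

```text
clk 32.0 tcp [ 617.3 -126.9   78.4] h 9.99 tool-z [ 0.e+00  1.e-04 -1.e+00] gap 0.218 F [ 0.9 -0.3 -0.3]
tool shift mm [ 0.8  0.4 11.4] spin rad -0.0
```

```bash
python3 -m jog '[[[0.001,0,0.004,0],[0,0,0.003,0],[0,0,0.002,0],[0,0,0.001,0],[0,0,0,0]]]'; python3 -m jog '[[[0,0,0.001,0],[0,0,0,0]]]'
```

```text
clock: 32.5
tcp_pos: [0.6169, -0.1258, 0.0682]
ee_rot: [0.643, 0.766, 0.0, -0.0]
contact_force: [-0.3, 0.4, -0.3]
finger_gap: 0.219
clock: 32.7
tcp_pos: [0.6172, -0.1259, 0.0675]
ee_rot: [0.643, 0.766, 0.0, 0.0]
contact_force: [0.5, 0.1, -0.1]
finger_gap: 0.217
```

```bash
python3 -m jog '[[[0,0,0.001,0],[0,0,0,0]]]';python3 -m jog '[[[0,0,0,0],[0,0,0,0],[0,0,0,0],[0,0,0,0],[0,0,0,0]]]' 0.3; python3 -m jog '[[[0,0,-0.01,0],[0,0,-0.03,0],[0,0,-0.04,0],[0,0,-0.045,0],[0,0,-0.03,0]]]'>/dev/null; python3 -m jog '[[[0.04,-0.02,0,0],[0.04,-0.02,0,0],[0.04,-0.02,0,0],[0,0,0,0],[0,0,0,0]]]'
python3 look.py top,scene pull_black pull_white pull_brass front_green glue_bottle sanding_block fittings_tub
python3 - <<'E'
from h import *
im,d=viewer.read_camera("top"); cv2.imwrite("pics/end.png",cv2.resize(im[140:370,90:540,::-1],None,fx=1.7,fy=1.7))
E
```

```text
clock: 32.9
tcp_pos: [0.6172, -0.1259, 0.0675]
ee_rot: [0.643, 0.766, 0.0, 0.0]
contact_force: [-2.2, 0.7, 4.1]
finger_gap: 0.22
clock: 33.4
tcp_pos: [0.6169, -0.1258, 0.0661]
ee_rot: [0.643, 0.766, 0.0, -0.0]
contact_force: [-0.3, -0.1, -0.3]
finger_gap: 0.702
clock: 34.4
tcp_pos: [0.537, -0.0175, 0.2226]
ee_rot: [0.642, 0.767, 0.0, 0.001]
contact_force: [-0.1, 0.4, 1.2]
finger_gap: 0.7
top pull_black 0.86 [387. 216.] ztop 0.069 rect [ 618.8 -137.6] [21. 60.] 8.2
top pull_black 0.54 [402. 227.] ztop 0.035 rect [ 595.5 -128. ] [135. 242.] 32.7
top pull_white 0.88 [191. 299.] ztop 0.069 rect [456.1 258.8] [18. 84.] 0.3
top pull_brass 0.88 [525. 270.] ztop 0.036 rect [ 518.1 -423.8] [20. 84.] 20.1
top pull_brass 0.79 [453. 147.] ztop 0.036 rect [ 775.3 -278.1] [84. 21.] 14.8
top pull_brass 0.7 [441. 295.] ztop 0.069 rect [ 463.5 -241.9] [82. 19.] 89.7
top front_green 0.88 [403. 225.] ztop 0.035 rect [ 602.4 -127.4] [145. 234.] 31.7
top glue_bottle 0.71 [288. 303.] ztop 0.139 rect [438.5  52.6] [48. 25.] 53.1
top sanding_block 0.6 [330. 296.] ztop 0.036 rect [464.1 -34.9] [65. 93.] 13.8
[... 349 characters left out ...]
.] ztop 0.036 rect [ 617.6 -126.8] [110. 199.] 9.8
scene pull_brass 0.87 [253. 358.] ztop 0.036 rect [ 775.5 -278.7] [84. 20.] 14.5
scene pull_brass 0.83 [230. 239.] ztop 0.069 rect [ 464.2 -242.9] [83. 21.] 88.5
scene pull_brass 0.78 [167. 288.] ztop 0.036 rect [ 519.  -425.5] [23. 81.] 19.5
scene pull_brass 0.72 [278. 187.] ztop 0.036 rect [341.8 -57.2] [19. 85.] 54.0
scene front_green 0.66 [292. 279.] ztop 0.036 rect [ 617.4 -126.7] [111. 200.] 9.8
scene glue_bottle 0.72 [339. 206.] ztop 0.141 rect [513.5  27.4] [ 25. 180.] 64.6
scene sanding_block 0.61 [303. 222.] ztop 0.037 rect [464.3 -36.6] [67. 95.] 13.4
scene fittings_tub 0.63 [473. 221.] ztop 0.039 rect [646.1 387.9] [81. 85.] 35.2
```

View pics/end.png

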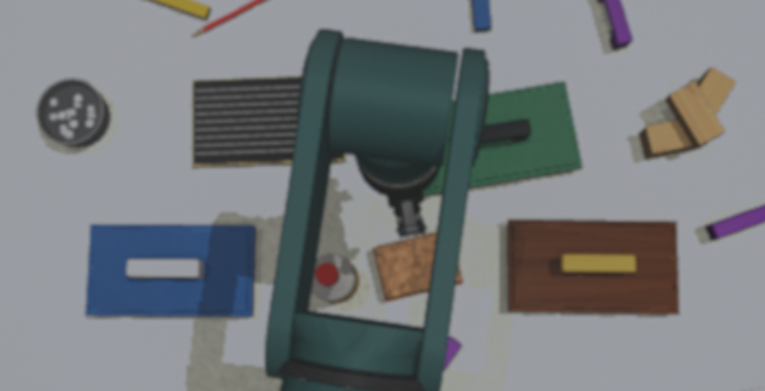

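The picture shows white on blue (165,268), brass on walnut (598,263) and black on green (505,130, partly behind the arm). The scene camera puts all three within 2 mm of centre, and the bottle, block and tub stand in place. I hand the job in.

```bash
python3 -c "
from station import close_job; print(close_job())"
```

```text
the job is handed in; nothing more can be done
None
```

The job is handed in at about 35 s on the robot's clock (limit 106 s): brass is on walnut, black on green and white on blue, all on their feet. I parked black on the rubber board, moved white to blue and brass to walnut, then took black to green. Each pull was lowered in 1–4 mm steps until it touched, at under 9 N.

| Pull | Front | Off centre, scene camera | Angle to the long side | Top of the pull |
|---|---|---|---|---|
| Brass | Walnut | within 2 mm | within 1° | 69 mm |
| Black | Green | within 2 mm | within 1° | 69 mm |
| White | Blue | within 2 mm | within 1° | 69 mm |

The tops match a pull standing upright on its front (67 mm, with readings about 2 mm high throughout). The sanding block and tub measured within 2 mm of where they started. I cannot see the verdict.

Some last checks were weaker:
- **Black pull, top camera:** the arm hid part of it and the green front, so its top-camera figures (about 11 mm off) are from a cropped view. I relied on the scene camera, which saw it whole.
- **Glue bottle:** its last measurements came out distorted because the arm was in view. In the picture it stands upright where it was, and its pixel position had not changed.
- **Look-alikes:** the network kept reporting the purple pulls as brass. I told them apart by colour and height and left them alone.

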